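# Make up two gift bundles in the charity shop's sorting room

## Task

Make up two gift bundles from the stock on the table, one piece to a compartment, each standing upright on the compartment's floor. The short tray gets the breakfast bundle, the egg cup and the small coffee cup, either way round; the long tray gets the table bundle, with the pepper mill in the middle and the candlestick and the bud vase at the ends, either way round. Set the pieces down gently without dropping any, and leave the plates, the sauce bottle and the tall mug where they are.

Things in the scene. Friction and masses are not known exactly. Their poses are not given: they have to be found in the camera images.
- long_tray: The long dark wooden gift tray, 90 x 260 mm, open on top, lying fixed on the table, with three compartments in a row (table bundle). Walls and dividers are 5 mm thick and stand 20 mm above the table, the floor is 5 mm thick, so it is 15 mm deep inside. Every compartment is 80 x 80 mm inside. Origin: centre of the underside; its y axis runs along the row, z up. The compartments' centres are at y = -85, 0 and +85 mm.
- short_tray: The short dark wooden gift tray, 90 x 175 mm, open on top, lying fixed on the table, with two compartments in a row (breakfast bundle). Walls and dividers are 5 mm thick and stand 20 mm above the table, the floor is 5 mm thick, so it is 15 mm deep inside. Every compartment is 80 x 80 mm inside. Origin: centre of the underside; its y axis runs along the row, z up. The compartments' centres are at y = -42.5 and +42.5 mm.
- egg_cup: White china egg cup, 65 mm high, standing upright: foot 44 mm across, stem 20 mm across at 14 to 22 mm height, bowl with straight sides 46 mm across from 35 to 65 mm height; the bowl's mouth is a grey disc (it is solid). About 90 g. Origin: centre of its underside, z up.
- coffee_cup: Small white china coffee cup, hollow, 65 mm high, round, 56 mm across (48 mm at the foot, straight from 12 mm up), with one handle that stands out to its own +y: the handle reaches 50 mm from the cup's axis and spans 29 to 60 mm of height. About 140 g. Origin: centre of its underside, z up.
- pepper_mill: Brown wooden pepper mill, 120 mm high plus a small steel knob to 125 mm, standing: foot 52 mm across up to 14 mm height, straight waist 36 mm across from 30 to 92 mm height, head 44 mm across above it. About 180 g. Origin: centre of its underside, z up.
- candlestick: Brass candlestick, 85 mm high, standing: flat round base 60 mm across and 5 mm thick, stem 16 mm across, straight candle socket 28 mm across from 56 to 85 mm height. About 200 g. Origin: centre of its underside, z up.
- bud_vase: White china bud vase, 100 mm high, standing: foot 42 mm across, belly 58 mm across at 18 to 34 mm height, straight neck 24 mm across from 58 to 100 mm height. About 160 g. Origin: centre of its underside, z up.
- plates: Stack of five white dinner plates, 210 mm across, 50 mm high, loose on the table at the side; to be left alone. Origin: centre of its underside, z up.
- sauce_bottle: Red plastic sauce bottle with a white cap, 60 mm across, 180 mm high, loose on the table at the side; to be left alone. Origin: centre of its underside, z up.
- tall_mug: Tall white mug, 80 mm across, 100 mm high, with a handle at its own +y, larger than the coffee cup; loose on the table at the side; to be left alone. Origin: centre of its underside, z up.

How it is judged:
At the end, for the whole second after the job is handed in: Egg cup and coffee cup one in each short-tray compartment, mill in the long tray's middle, candlestick and vase one in each end: within 22 mm of its centre each way, underside under 10 mm up, upright within 0.1 rad, released, at rest. Plates, bottle, tall mug moved under 30 mm, upright (((x of egg_cup in the frame of short_tray between -0.022 and 0.022 m and y of egg_cup in the frame of short_tray between 0.0205 and 0.0645 m and x of coffee_cup in the frame of short_tray between -0.022 and 0.022 m and y of coffee_cup in the frame of short_tray between -0.0645 and -0.0205 m) or (x of egg_cup in the frame of short_tray between -0.022 and 0.022 m and y of egg_cup in the frame of short_tray between -0.0645 and -0.0205 m and x of coffee_cup in the frame of short_tray between -0.022 and 0.022 m and y of coffee_cup in the frame of short_tray between 0.0205 and 0.0645 m)) and ((x of candlestick in the frame of long_tray between -0.022 and 0.022 m and y of candlestick in the frame of long_tray between 0.063 and 0.107 m and x of bud_vase in the frame of long_tray between -0.022 and 0.022 m and y of bud_vase in the frame of long_tray between -0.107 and -0.063 m) or (x of candlestick in the frame of long_tray between -0.022 and 0.022 m and y of candlestick in the frame of long_tray between -0.107 and -0.063 m and x of bud_vase in the frame of long_tray between -0.022 and 0.022 m and y of bud_vase in the frame of long_tray between 0.063 and 0.107 m)) and x of pepper_mill in the frame of long_tray between -0.022 and 0.022 m and y of pepper_mill in the frame of long_tray between -0.022 and 0.022 m and height (world z) of each of egg_cup, coffee_cup, pepper_mill, candlestick, bud_vase below 0.01 m and angle between each of egg_cup, coffee_cup, pepper_mill, candlestick, bud_vase's own z axis and vertical below 0.1 rad and linear speed of each of egg_cup, coffee_cup, pepper_mill, candlestick, bud_vase below 0.02 m/s and angular speed of each of egg_cup, coffee_cup, pepper_mill, candlestick, bud_vase below 0.2 rad/s and contact force between each of egg_cup, coffee_cup, pepper_mill, candlestick, bud_vase and the fingers below 0.1 N and distance of each of plates, sauce_bottle, tall_mug from where it was at the start of the episode below 0.03 m and angle between each of plates, sauce_bottle, tall_mug's own z axis and vertical below 0.2 rad); the robot touches nothing.
It fails at once if A bundle piece was dropped or knocked flying (faster than 0.8 m/s while the fingers do not touch it) ((linear speed of egg_cup above 0.8 m/s and contact force between egg_cup and the fingers below 0.05 N) or (linear speed of coffee_cup above 0.8 m/s and contact force between coffee_cup and the fingers below 0.05 N) or (linear speed of pepper_mill above 0.8 m/s and contact force between pepper_mill and the fingers below 0.05 N) or (linear speed of candlestick above 0.8 m/s and contact force between candlestick and the fingers below 0.05 N) or (linear speed of bud_vase above 0.8 m/s and contact force between bud_vase and the fingers below 0.05 N)).
It fails at once if The plates, the sauce bottle or the tall mug was moved by more than 30 mm or tipped (distance of any of plates, sauce_bottle, tall_mug from where it was at the start of the episode above 0.03 m or angle between any of plates, sauce_bottle, tall_mug's own z axis and vertical above 0.4 rad).
It also fails if it takes over 125 s, if anything falls off the work surface, if the arm or the gripper's body presses on something with over 40 N, if the wrist force passes 120 N, or if a joint passes its speed limit or range.

## Robot

A 6-joint arm with a two-finger parallel gripper is mounted at the origin on the work surface. World frame = base frame: x ahead of the robot, y to its left, z up, the work surface at z = 0. Lengths are in m, angles in rad, forces in N, time in s.
With the tool pointing down it reaches from about 0.25 to 0.775 m from the base axis. Payload 4 kg.
Tool frame: the origin (TCP) lies at the centre of the arm's flange, where the gripper is bolted on; the fingertips stand 199 mm ahead of it and the grasp point (between the pads) lies 180 mm ahead of it (robot.tcp_to_tips is the z of the fingertips in the tool frame, in m); z points along the fingers, y is the line along which they close (so a half turn about z gives the same grasp; the last joint's range is limited). The gripper opens to 94 mm and grips with 3 to 60 N. Pads are 16 mm wide; open, the fingers measure 119 mm over their backs; the gripper's body (75 mm by 177 mm) begins 78 mm behind the grasp point.
Start: joints at [1.14, 0.087, 1.371, -0, 1.684, -0.103], TCP at [0.177, 0.521, 0.405] pointing down, gripper open.
Joint ranges: [-3.1, 3.1], [-0.76, 2.03], [0.27, 2.55], [-1.08, 4.22], [0.17, 2.65], [-2.57, 2.57]. Speed limits (rad/s): [2.79, 2.79, 3.14, 3.14, 3.14, 3.14].

## Interface

Orientations are given as [roll, pitch, yaw] about the fixed x, y, z axes, in that order (R = Rz(yaw) Ry(pitch) Rx(roll)).
In Python, from bench import robot gives the robot as it stands.
- The arm moves only by the tool play_rows, never from a script. Its arguments are lists of equal length, an entry for each row: "translation": the shift along the tool's x, y, z scaled (see below), a list of three; "twist": the turn, a rotation vector about the tool's x, y, z scaled (see below), a list of three; "gripper": the opening, from -1 (shut) to 1 (fully open). A call has 1 to 8 rows; each row shifts and turns the commanded pose from where the row before left it, along the tool's axes as they then stand; what a row does not reach is not made up. The controller multiplies each number of a shift by 0.04 m and each number of a turn by 0.1 rad. A row lasts 1/10 s, in which the tool goes at most 50 mm and 8.59 degrees, less where a joint would pass 70% of its speed; a pose out of reach is approached as far as the arm can. A call with a number of a shift or a turn outside -1 to 1 is refused whole. A call with a gripper value outside its range is refused whole. The fingers move at their own pace and stop on an object; the grip force is fixed at half the most. Time passes only in rows, so rows that do not move let the fingers close. It gives the time, the measured TCP pose, the force, the opening and the grip force at its end, in the units of the state.
- robot.get_obs(): the state, without advancing time (a new reading comes with each control period).
- robot.snapshot(name): name is "side" or "top" or "wrist"; returns the picture (480x640x3 uint8, red, green, blue); there is no depth.
- robot.camera_model(name): a dict with "camera_matrix" (3x3 intrinsics, pixels), "k1" (the pictures are not rectified: a ray, as slopes to the right and down, at radius r is drawn at 1 + k1 r^2 times it, then the intrinsics apply), "rvec" (rotation vector, rad) and "tvec" (3), from world to camera coordinates, as OpenCV has them. Camera axes: x right, y down, z forward; pixel columns grow to the right and rows downward; lengths in m; the calibration is good to about 2 mm. A picture is of the moment at which its call begins: read the wrist's pose just before it. camera_model takes no time and is no camera call; for the wrist camera it gives the pose at the moment of the call.
- robot.close_job(): hands the job in; it is judged then, once.
Trained networks look in the newest picture that a camera, given by its name, has taken for a name from the list of things; names that differ only in an ending like _2 or _b are one class to them, and where a whole thing is asked for, a point or a joint stands for the part that bears it (a point fixed in the world has none). Each returns a list of dicts, best first, with "score" (0 to 1); they miss things now and then, are a little off and sometimes report something else, mostly with a low value. They report only what shows in the picture. A call takes as long as a camera call.
- robot.recognise(name, camera): "centre" ([x, y, z] in m, in world coordinates, good to about 4 mm: the middle of the surface that is visible of it).
- robot.spot_point(name, camera): "centre" ([x, y, z] in m, in world coordinates, good to about 4 mm: a listed point, or the origin of a listed thing).
The state is a dict: "time": time; "joint_positions": joint angles; "qvel": joint speeds; "joint_torque": joint torques, N m; "tool_pos": TCP position; "ee_rot": TCP orientation; "wrist_force": force on the tool from outside, world axes, zero at the start; "wrist_torque": the same for the moment, N m; "width": finger opening in m; "finger_force": force on a finger pad.
Only numpy, scipy, OpenCV 4.12 (cv2) and the standard library are available. Lean on these libraries where they do the work, as an engineer would, in place of code of your own. Each camera call takes 0.05 s, during which the arm holds its last target. There are 200 camera calls.

## Working session

There is one attempt and no reset: what is moved stays moved. The work goes in short steps, Python scripts to look and compute and a tool call to move; the robot and the scene stay as the last step left them, time stands still between calls to the robot, and variables do not carry over. Pictures are saved under pics/ and viewed, at most 15 in all, crops included, and the job is handed in when it is done.

Besides the shell and the picture viewer there is one more tool, called after "Call:" as name(argument=value, ...), one argument or row to a line, values as JSON. play_rows: Moves the arm, as the interface text tells. Its arguments: {"type":"object","properties":{"translation":{"type":"array","items":{"type":"array","items":{"type":"number","minimum":-1,"maximum":1}}},"twist":{"type":"array","items":{"type":"array","items":{"type":"number","minimum":-1,"maximum":1}}},"gripper":{"type":"array","items":{"type":"number"}}},"required":["translation","twist","gripper"]}

```bash
mkdir -p pics; ls; cat > h.py <<'E'
import numpy as np, cv2
from bench import robot
def snap(cam,name):
    im=robot.snapshot(cam); cv2.imwrite(f'pics/{name}.png',im[:,:,::-1]); return im
def project(cam,P):
    m=robot.camera_model(cam);K=np.array(m['camera_matrix'])
    p,_=cv2.projectPoints(np.array(P,float).reshape(-1,3),np.array(m['rvec'],float),np.array(m['tvec'],float),K,np.array([m['k1'],0,0,0],float))
    return p.reshape(-1,2)
def toplane(cam,px,z):
    m=robot.camera_model(cam);K=np.array(m['camera_matrix'])
    u=cv2.undistortPoints(np.array(px,float).reshape(-1,1,2),K,np.array([m['k1'],0,0,0],float)).reshape(-1,2)
    R,_=cv2.Rodrigues(np.array(m['rvec'],float));t=np.array(m['tvec'],float)
    d=np.c_[u,np.ones(len(u))]@R; c=-R.T@t.ravel()
    return c+d*((z-c[2])/d[:,2])[:,None]
E
python3 - <<'E'
from h import *
o=robot.get_obs();print(o)
snap('top','top1');
for n in 'long_tray short_tray egg_cup coffee_cup pepper_mill candlestick bud_vase plates sauce_bottle tall_mug'.split():
    print(n,[(np.round(d['centre'],3).tolist(),round(d['score'],2)) for d in robot.spot_point(n,'top')[:3]])
snap('side','side1')
for n in 'egg_cup coffee_cup pepper_mill candlestick bud_vase'.split():
    print(n,[(np.round(d['centre'],3).tolist(),round(d['score'],2)) for d in robot.spot_point(n,'side')[:3]])
E
```

```text
pics
{'time': 0.0, 'joint_positions': array([ 1.13989995e+00,  8.79264767e-02,  1.37225035e+00, -2.03024736e-05,
        1.68359013e+00, -1.03091277e-01]), 'qvel': array([-0.00088265, -0.00061192,  0.00011535,  0.00055221,  0.00121851,
       -0.0007796 ]), 'joint_torque': array([ 2.32407714e-03, -3.40183747e+01, -3.02429223e+01,  7.17944093e-02,
        3.29979323e-02, -1.84016540e-04]), 'tool_pos': array([0.177034  , 0.5206037 , 0.40352128]), 'ee_rot': array([-3.13942782e+00, -2.03683300e-04,  2.81378507e+00]), 'wrist_force': array([-0.08579665,  0.02896484, -1.0839092 ]), 'wrist_torque': array([-0.00633677,  0.02571213,  0.02185133]), 'finger_force': 0.0, 'width': 0.09416897677221088}
long_tray [([0.461, 0.165, -0.001], 0.89), ([0.678, -0.121, 0.003], 0.41)]
short_tray [([0.45, -0.166, -0.004], 0.81)]
egg_cup [([0.677, -0.119, 0.004], 0.87)]
coffee_cup [([0.619, 0.227, -0.002], 0.75)]
pepper_mill [([0.627, 0.002, 0.001], 0.86)]
candlestick [([0.663, 0.117, 0.001], 0.93)]
bud_vase [([0.634, -0.245, 0.0], 0.66)]
plates [([0.397, 0.487, 0.004], 0.93)]
sauce_bottle [([0.627, -0.431, 0.001], 0.56)]
tall_mug [([0.583, 0.451, -0.002], 0.79)]
egg_cup [([0.679, -0.117, -0.002], 0.85)]
coffee_cup [([0.624, 0.232, -0.001], 0.75)]
pepper_mill [([0.622, 0.002, -0.0], 0.94)]
candlestick [([0.663, 0.118, -0.001], 0.72), ([0.636, -0.245, -0.0], 0.53)]
bud_vase [([0.633, -0.246, 0.0], 0.61)]
```

View pics/top1.png

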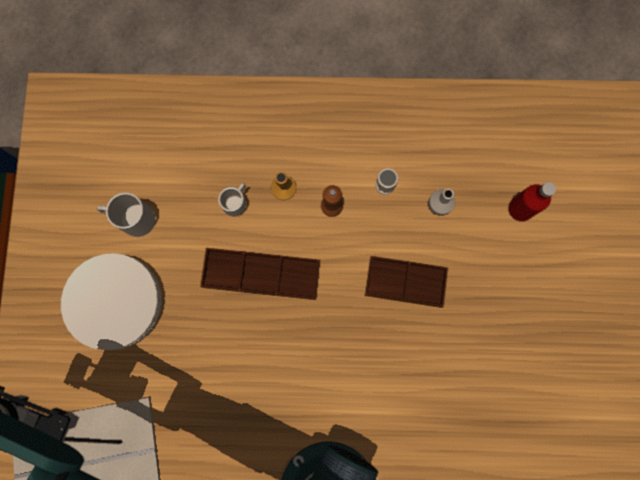

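View pics/side1.png

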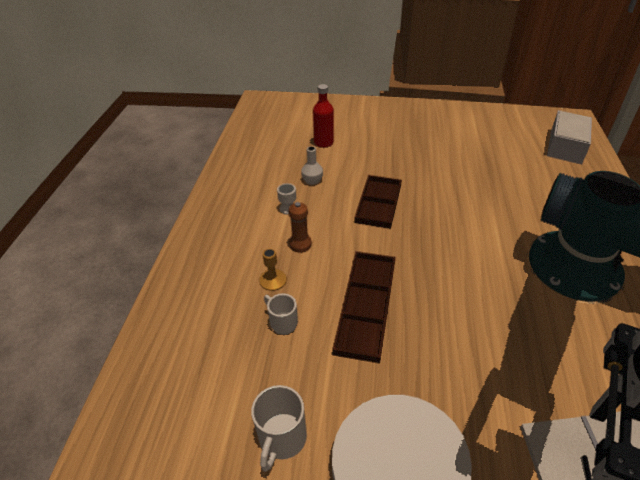

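Top view: the trays are dark rectangles at about (260,274) and (407,282). The stock stands in a row at y≈190. The cup's handle points up-right at (245,188), which is roughly −45° in world. The side view agrees with the detections. Next I fit the trays and refine the piece positions.

```bash
python3 - <<'E'
from h import *
im=cv2.imread('pics/top1.png')
for n,(x0,y0,x1,y1) in dict(long=(190,238,332,308),short=(355,248,458,315)).items():
    m=(im[y0:y1,x0:x1,2]<95).astype(np.uint8)
    k,l,s,c=cv2.connectedComponentsWithStats(m);b=1+np.argmax(s[1:,4])
    cn=max(cv2.findContours((l==b).astype(np.uint8),0,1)[0],key=cv2.contourArea)
    p=cn.reshape(-1,2)+[x0,y0]
    w=toplane('top',p,0.015)[:,:2].astype(np.float32)*1000
    r=cv2.minAreaRect(w);print(n,r)
    P=robot.spot_point
# axis positions from nets via both cams, rim checks
for n,h,xy in [('egg',.065,(.678,-.118)),('cup',.065,(.621,.229)),('mill',.125,(.625,.002)),('candle',.085,(.663,.117)),('vase',.1,(.634,-.245))]:
    print(n,project('top',[[*xy,h],[*xy,0]]).round().tolist(),project('side',[[*xy,h],[*xy,0]]).round().tolist())
print('handle',toplane('top',[[246,187]],.045),toplane('top',[[233,200]],.06))
big=[cv2.resize(im[150:230,200:470],None,fx=2.9,fy=2.9,interpolation=cv2.INTER_CUBIC)]
s=cv2.imread('pics/side1.png');cv2.imwrite('pics/crop.png',big[0])
E
```

```text
long ((461.15423583984375, 159.3072967529297), (261.08721923828125, 92.16331481933594), 84.80274200439453)
short ((449.2624206542969, -168.28604125976562), (174.5909881591797, 91.3934097290039), 82.34990692138672)
egg [[386.0, 176.0], [383.0, 184.0]] [[286.0, 189.0], [288.0, 209.0]]
cup [[229.0, 198.0], [234.0, 205.0]] [[283.0, 304.0], [285.0, 324.0]]
mill [[332.0, 191.0], [331.0, 205.0]] [[298.0, 203.0], [301.0, 244.0]]
candle [[280.0, 178.0], [282.0, 189.0]] [[272.0, 253.0], [275.0, 280.0]]
vase [[446.0, 192.0], [438.0, 203.0]] [[311.0, 149.0], [312.0, 180.0]]
handle [[0.65294117 0.19594821 0.045     ]] [[0.61842812 0.22154867 0.06      ]]
```

View pics/crop.png

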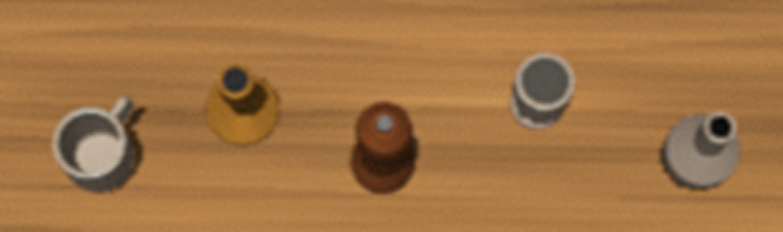

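```bash
cat >> h.py <<'E'
from scipy.spatial.transform import Rotation as Ro
def plan(pos,yaw,n):
    o=robot.get_obs();p=o['tool_pos'].copy();R=Ro.from_euler('xyz',o['ee_rot'])
    T=Ro.from_euler('xyz',[np.pi,0,yaw]);tr=[];tw=[]
    for i in range(n):
        k=n-i
        d=R.inv().apply((np.array(pos)-p)/k)/.04; w=(R.inv()*T).as_rotvec()/k/.1
        d=np.clip(d.round(2),-1,1);w=np.clip(w.round(2),-1,1)
        p=p+R.apply(d*.04);R=R*Ro.from_rotvec(w*.1);tr.append(d.tolist());tw.append(w.tolist())
    print(tr,tw,'left',np.round(np.array(pos)-p,4),(R.inv()*T).as_rotvec().round(3))
E
python3 -c "
from h import *
plan([.623,0,.40],np.pi/2,16)"
```

```text
[[-0.92, -0.55, 0.01], [-0.96, -0.47, 0.01], [-1.0, -0.4, 0.01], [-1.0, -0.32, 0.01], [-1.0, -0.24, 0.01], [-1.0, -0.15, 0.01], [-1.0, -0.07, 0.01], [-1.0, 0.02, 0.01], [-1.0, 0.1, 0.0], [-1.0, 0.19, 0.01], [-1.0, 0.27, 0.0], [-1.0, 0.36, 0.01], [-1.0, 0.44, 0.0], [-1.0, 0.53, 0.01], [-1.0, 0.62, 0.0], [-1.0, 0.7, 0.01]] [[0.0, -0.0, 0.78], [0.0, -0.0, 0.78], [0.0, -0.0, 0.78], [0.0, -0.0, 0.78], [0.0, -0.0, 0.78], [0.0, -0.0, 0.78], [0.0, -0.0, 0.78], [0.0, -0.0, 0.77], [0.0, -0.0, 0.78], [0.0, -0.0, 0.77], [0.0, -0.0, 0.78], [0.0, -0.0, 0.77], [0.0, -0.0, 0.78], [0.0, -0.0, 0.77], [0.0, -0.0, 0.78], [0.0, -0.0, 0.77]] left [ 0.0003 -0.0043  0.0001] [ 0. -0.  0.]
```

Call:
play_rows(
  translation=[
    [-0.9,-0.55,0],
    [-0.95,-0.47,0],
    [-1,-0.4,0],
    [-1,-0.32,0],
    [-1,-0.24,0],
    [-1,-0.15,0],
    [-1,-0.07,0],
    [-1,0,0],
  ],
  twist=[
    [0,0,0.8],
    [0,0,0.8],
    [0,0,0.8],
    [0,0,0.8],
    [0,0,0.8],
    [0,0,0.8],
    [0,0,0.8],
    [0,0,0.8],
  ],
  gripper=[1,1,1,1,1,1,1,1],
)

```text
time: 1.65
tool_pos: [0.3897, 0.2646, 0.4049]
ee_rot: [3.141, -0.0, 2.171]
wrist_force: [-0.1, 1.0, -0.1]
width: 0.0939
finger_force: 0.0
```

Call:
play_rows(
  translation=[
    [-1,0.1,0],
    [-1,0.2,0],
    [-1,0.3,0],
    [-1,0.35,0],
    [-1,0.45,0],
    [-1,0.5,0],
    [-1,0.6,0],
    [-0.8,0.6,0],
  ],
  twist=[
    [0,0,0.75],
    [0,0,0.75],
    [0,0,0.75],
    [0,0,0.75],
    [0,0,0.75],
    [0,0,0.75],
    [0,0,0.75],
    [0,0,0.75],
  ],
  gripper=[1,1,1,1,1,1,1,1],
)

```text
time: 2.45
tool_pos: [0.6131, 0.0069, 0.4046]
ee_rot: [3.141, 0.0, 1.57]
wrist_force: [0.4, 0.0, -0.8]
width: 0.094
finger_force: 0.0
```

```bash
python3 - <<'E'
from h import *
o=robot.get_obs();print(o['tool_pos'],o['ee_rot'],o['time'])
snap('wrist','w1')
for n in 'egg_cup coffee_cup pepper_mill candlestick bud_vase long_tray short_tray'.split():
    print(n,[(np.round(d['centre'],3).tolist(),round(d['score'],2)) for d in robot.spot_point(n,'wrist')[:3]])
print(project('wrist',[[.625,0,.125],[.625,0,0],[.663,.116,.085]]).round())
plan([.625,0,.245],np.pi/2,8)
E
```

```text
[0.61313134 0.00686727 0.40456579] [3.14136112e+00 1.26571444e-04 1.56970070e+00] 2.45
egg_cup [([0.673, -0.114, -0.002], 0.95)]
coffee_cup []
pepper_mill [([0.627, 0.001, -0.001], 0.64), ([0.675, -0.119, 0.0], 0.15)]
candlestick [([0.666, 0.113, -0.004], 0.59)]
bud_vase [([0.637, -0.243, -0.004], 0.81), ([0.466, 0.161, -0.002], 0.6)]
long_tray [([0.464, 0.162, 0.001], 0.7)]
short_tray []
[[336. 259.]
 [330. 220.]
 [387.  94.]]
[[-0.03, 0.04, 0.5], [-0.03, 0.04, 0.5], [-0.03, 0.04, 0.5], [-0.03, 0.04, 0.5], [-0.03, 0.04, 0.5], [-0.04, 0.05, 0.5], [-0.03, 0.04, 0.5], [-0.04, 0.05, 0.51]] [[0.0, -0.0, 0.01], [0.0, -0.0, 0.01], [0.0, -0.0, 0.01], [0.0, -0.0, 0.0], [0.0, -0.0, 0.01], [0.0, -0.0, 0.0], [0.0, -0.0, 0.01], [0.01, -0.0, 0.0]] left [-0.0001  0.0001  0.0002] [-0. -0.  0.]
```

View pics/w1.png

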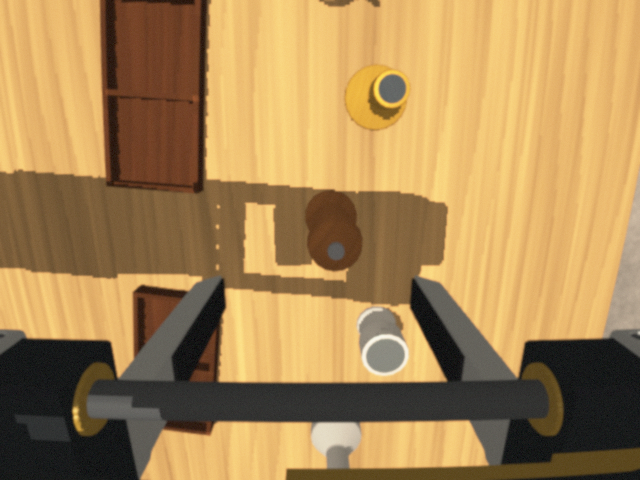

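Wrist view: mill knob at (336,251), candlestick mouth at (393,89), egg-cup mouth at (386,355). The tray corner near (205,188) matches the estimate.

```bash
python3 - <<'E'
from h import *
for px,z in [((336,251),.125),((331,214),.0),((392,89),.085),((376,98),0),((386,355),.065),((204,188),.02),((106,184),.02),((136,287),.02),((220,300),.02)]: print(px,toplane('wrist',[px],z).round(4)[0])
# expected tray corners
for c,a,h in [((.461,.160),84.8,.13),((.4495,-.168),82.35,.0875)]:
    a=np.deg2rad(a);y=np.array([np.cos(a),np.sin(a)]);x=np.array([y[1],-y[0]])
    for s in (1,-1): print(np.array(c)+s*h*y+.045*x,np.array(c)+s*h*y-.045*x)
E
```

```text
(336, 251) [0.6251 0.0063 0.125 ]
(331, 214) [0.6259 0.0062 0.    ]
(392, 89) [0.6668 0.1199 0.085 ]
(376, 98) [0.6674 0.12   0.    ]
(386, 355) [ 0.6783 -0.1176  0.065 ]
(204, 188) [0.5026 0.0357 0.02  ]
(106, 184) [0.406  0.0399 0.02  ]
(136, 287) [ 0.4226 -0.0679  0.02  ]
(220, 300) [ 0.5105 -0.0816  0.02  ]
[0.51759703 0.28538651] [0.42796744 0.29354344]
[0.49403256 0.02645656] [0.40440297 0.03461349]
[ 0.50574761 -0.08726923] [ 0.41654863 -0.07528831]
[ 0.48245137 -0.26071169] [ 0.39325239 -0.24873077]
```

Call:
play_rows(
  translation=[
    [-0.08,0.3,0],
    [0,0,0.6],
    [0,0,0.8],
    [0,0,0.8],
    [0,0,0.8],
    [0,0,0.6],
    [0,0,0.4],
    [0,0,0],
  ],
  twist=[
    [0,0,0],
    [0,0,0],
    [0,0,0],
    [0,0,0],
    [0,0,0],
    [0,0,0],
    [0,0,0],
    [0,0,0],
  ],
  gripper=[1,1,1,1,1,1,1,1],
)

```text
time: 3.65
tool_pos: [0.6229, 0.0067, 0.2422]
ee_rot: [-3.137, -0.001, 1.575]
wrist_force: [0.6, 0.3, 0.4]
width: 0.0936
finger_force: 0.0
```

Call:
play_rows(
  translation=[
    [0,0,0],
    [0,0,0],
    [0,0,0],
    [0,0,0],
    [0,0,0],
    [0,0,0],
    [0,0,0],
    [0,0,0],
  ],
  twist=[
    [0,0,0],
    [0,0,0],
    [0,0,0],
    [0,0,0],
    [0,0,0],
    [0,0,0],
    [0,0,0],
    [0,0,0],
  ],
  gripper=[-1,-1,-1,-1,-1,-1,-1,-1],
)

```text
time: 4.45
tool_pos: [0.6242, 0.0058, 0.2448]
ee_rot: [3.141, -0.0, 1.574]
wrist_force: [0.2, 1.0, 1.1]
width: 0.0419
finger_force: 30.0
```

Call:
play_rows(
  translation=[
    [0,0,0],
    [0,0,0],
    [0,0,-0.2],
    [0,0,-0.4],
    [0,0,-0.6],
    [0,0,-0.8],
    [0,0,-0.8],
    [0,0,-0.5],
  ],
  twist=[
    [0,0,0],
    [0,0,0],
    [0,0,0],
    [0,0,0],
    [0,0,0],
    [0,0,0],
    [0,0,0],
    [0,0,0],
  ],
  gripper=[-1,-1,-1,-1,-1,-1,-1,-1],
)

```text
time: 5.25
tool_pos: [0.6239, 0.0058, 0.3812]
ee_rot: [3.137, 0.0, 1.574]
wrist_force: [0.4, 0.0, -1.3]
width: 0.0412
finger_force: 30.0
```

```bash
python3 - <<'E'
from h import *
o=robot.get_obs();print(o['tool_pos'],o['wrist_force'],o['width'])
snap('side','s2');plan([.463,.163,.38],np.pi/2,8)
a=snap('wrist','w2');robot.snapshot('side')
print(project('wrist',[[*o['tool_pos'][:2],o['tool_pos'][2]-.12]]))
cv2.imwrite('pics/m2.png',np.hstack([cv2.imread('pics/s2.png')[100:400,200:500],cv2.imread('pics/w2.png')[180:480,170:500]]))
E
```

```text
[0.62394259 0.00583384 0.38120178] [ 0.39875404  0.00417554 -1.34739435] 0.04124437352248536
[[0.49, -0.5, 0.01], [0.49, -0.5, 0.01], [0.49, -0.5, 0.01], [0.49, -0.5, 0.01], [0.5, -0.51, 0.01], [0.49, -0.5, 0.01], [0.49, -0.51, 0.02], [0.5, -0.5, 0.01]] [[0.01, 0.0, 0.0], [0.01, 0.0, 0.0], [0.01, 0.0, 0.01], [0.02, 0.0, 0.0], [0.01, 0.0, 0.01], [0.02, 0.0, 0.0], [0.01, 0.0, 0.01], [0.02, 0.01, 0.0]] left [-0.0002 -0.0001 -0.    ] [-0. -0.  0.]
[[313.89960707 397.59644101]]
```

View pics/m2.png

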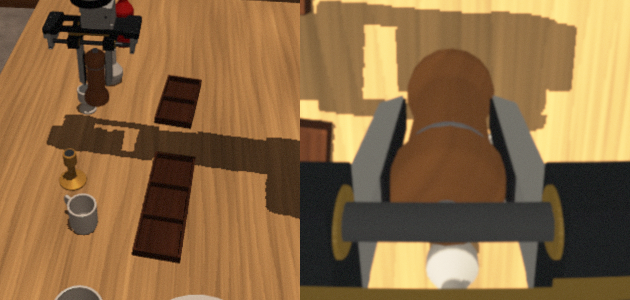

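Mill held upright between the fingers. Moving over the long tray's middle.

Call:
play_rows(
  translation=[
    [0.25,-0.25,0],
    [0.5,-0.5,0],
    [0.65,-0.65,0],
    [0.65,-0.65,0],
    [0.65,-0.65,0],
    [0.6,-0.65,0],
    [0.4,-0.45,0],
    [0.25,-0.25,0],
  ],
  twist=[
    [0,0,0],
    [0,0,0],
    [0,0,0],
    [0,0,0],
    [0,0,0],
    [0,0,0],
    [0,0,0],
    [0,0,0],
  ],
  gripper=[-1,-1,-1,-1,-1,-1,-1,-1],
)

```text
time: 6.2
tool_pos: [0.459, 0.1647, 0.3746]
ee_rot: [-3.137, 0.0, 1.576]
wrist_force: [0.4, -0.5, -1.9]
width: 0.0415
finger_force: 30.0
```

Call:
play_rows(
  translation=[
    [0,0,0],
    [0,0,0.3],
    [0,0,0.6],
    [0,0,0.7],
    [0,0,0.6],
    [0,0,0.4],
    [0,0,0.2],
    [0,0,0],
  ],
  twist=[
    [0,0,0],
    [0,0,0],
    [0,0,0],
    [0,0,0],
    [0,0,0],
    [0,0,0],
    [0,0,0],
    [0,0,0],
  ],
  gripper=[-1,-1,-1,-1,-1,-1,-1,-1],
)

```text
time: 7.0
tool_pos: [0.4616, 0.1625, 0.2625]
ee_rot: [-3.138, 0.001, 1.572]
wrist_force: [-0.7, 1.0, -2.1]
width: 0.042
finger_force: 30.0
```

```bash
python3 - <<'E'
from h import *
o=robot.get_obs();print(o['tool_pos'],o['wrist_force'],o['width'])
snap('side','s3');snap('wrist','w3')
a=cv2.imread('pics/s3.png')[200:400,280:480]
cv2.imwrite('pics/m3.png',np.hstack([cv2.resize(a,(400,400)),cv2.imread('pics/w3.png')[80:480,120:520]]))
E
```

```text
[0.46158245 0.16248952 0.26246936] [-0.72574806  1.02318485 -2.12264237] 0.04195148223600929
```

View pics/m3.png

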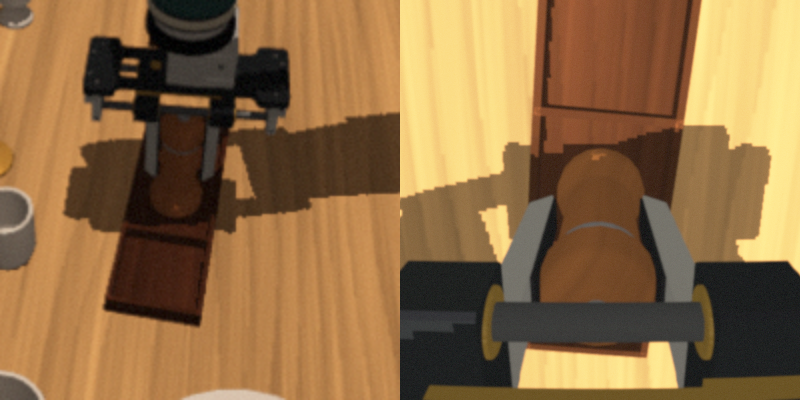

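```bash
python3 - <<'E'
from h import *
o=robot.get_obs()
P=toplane('wrist',[(252,188),(405,203)],.02);print(P,P.mean(0)[:2]-.0425*np.array([.1,.995]))
E
```

```text
[[0.42387773 0.2092266  0.02      ]
 [0.51506874 0.20040878 0.02      ]] [0.46522323 0.16253019]
```

Call:
play_rows(
  translation=[
    [0,0.05,0.1],
    [0,0,0.1],
    [0,0,0.07],
    [0,0,0],
    [0,0,0],
  ],
  twist=[
    [0,0,0],
    [0,0,0],
    [0,0,0],
    [0,0,0],
    [0,0,0],
  ],
  gripper=[-1,-1,-1,-1,-1],
)

```text
time: 7.6
tool_pos: [0.4635, 0.1634, 0.2539]
ee_rot: [3.142, -0.0, 1.574]
wrist_force: [-0.9, -0.9, -2.4]
width: 0.0419
finger_force: 30.0
```

Call:
play_rows(
  translation=[
    [0,0,0.06],
    [0,0,0.04],
    [0,0,0],
    [0,0,0],
  ],
  twist=[
    [0,0,0],
    [0,0,0],
    [0,0,0],
    [0,0,0],
  ],
  gripper=[-1,-1,-1,-1],
)

```text
time: 8.0
tool_pos: [0.4635, 0.1633, 0.2499]
ee_rot: [3.142, -0.0, 1.574]
wrist_force: [0.1, -0.4, -3.0]
width: 0.0417
finger_force: 30.0
```

Call:
play_rows(
  translation=[
    [0,0,0],
    [0,0,0],
    [0,0,0],
    [0,0,0],
    [0,0,-0.3],
    [0,0,-0.7],
    [0,0,-0.9],
    [0,0,-0.9],
  ],
  twist=[
    [0,0,0],
    [0,0,0],
    [0,0,0],
    [0,0,0],
    [0,0,0],
    [0,0,0],
    [0,0,0],
    [0,0,0],
  ],
  gripper=[0.2,0.8,1,1,1,1,1,1],
)

```text
time: 8.8
tool_pos: [0.4633, 0.1632, 0.3638]
ee_rot: [3.142, -0.0, 1.574]
wrist_force: [1.0, -0.1, 0.0]
width: 0.0937
finger_force: 0.0
```

```bash
python3 - <<'E'
from h import *
o=robot.get_obs();print(o['tool_pos'],o['width'])
plan([.665,.118,.40],np.pi/2,6)
E
```

```text
[0.46329058 0.1632452  0.36379706] 0.09374512896250234
[[-0.19, 0.84, -0.15], [-0.19, 0.84, -0.15], [-0.19, 0.84, -0.15], [-0.19, 0.84, -0.15], [-0.19, 0.84, -0.15], [-0.19, 0.84, -0.15]] [[0.0, -0.0, 0.0], [0.0, -0.0, 0.01], [0.0, -0.0, 0.0], [0.0, -0.0, 0.01], [0.0, -0.0, 0.0], [0.0, -0.0, 0.01]] left [ 0.     -0.      0.0002] [ 0. -0. -0.]
```

Call:
play_rows(
  translation=[
    [-0.1,0.4,0],
    [-0.18,0.8,0],
    [-0.2,0.9,0],
    [-0.2,0.9,0],
    [-0.2,0.9,0],
    [-0.15,0.75,0],
    [-0.1,0.4,0],
    [0,0,0],
  ],
  twist=[
    [0,0,0],
    [0,0,0],
    [0,0,0],
    [0,0,0],
    [0,0,0],
    [0,0,0],
    [0,0,0],
    [0,0,0],
  ],
  gripper=[1,1,1,1,1,1,1,1],
)

```text
time: 9.6
tool_pos: [0.6673, 0.1178, 0.3616]
ee_rot: [3.141, 0.0, 1.572]
wrist_force: [-0.5, -0.1, -0.2]
width: 0.0942
finger_force: 0.0
```

```bash
python3 - <<'E'
from h import *
o=robot.get_obs();print(o['tool_pos'],o['width'])
im=snap('wrist','w4')
for n in ['candlestick','coffee_cup']: print([(np.round(d['centre'],4),d['score']) for d in robot.spot_point(n,'wrist')])
print(project('wrist',[[.665,.118,.085],[.665,.118,0]]))
plan([.665,.118,.25],np.pi/2,7)
E
```

```text
[0.66728861 0.1177967  0.36162293] 0.09417383058078034
[(array([ 0.665 ,  0.1159, -0.0016]), 0.77)]
[(array([ 6.226e-01,  2.279e-01, -6.000e-04]), 0.9)]
[[316.74603634 248.12258398]
 [316.92895738 220.61336577]]
[[-0.0, -0.0, 0.4], [-0.0, -0.0, 0.4], [-0.01, -0.0, 0.4], [-0.0, -0.0, 0.4], [-0.01, -0.0, 0.4], [-0.0, -0.0, 0.41], [-0.01, -0.0, 0.4]] [[-0.0, -0.0, 0.0], [-0.0, -0.0, 0.01], [-0.0, -0.0, 0.0], [-0.0, -0.0, 0.01], [-0.0, -0.0, 0.0], [-0.0, -0.0, 0.01], [-0.0, -0.0, 0.0]] left [-0.0001  0.0002 -0.    ] [-0. -0.  0.]
```

View pics/w4.png

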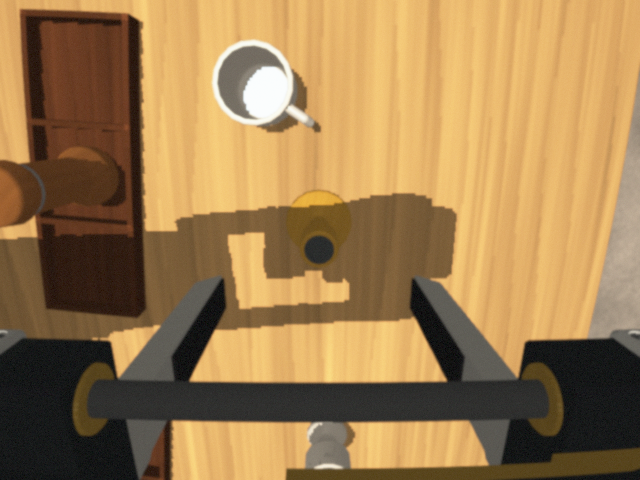

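Candlestick socket at (319,248), where predicted. The mill stands in the middle compartment. Cup rim centre at (254,82), handle tip at (315,127).

Call:
play_rows(
  translation=[
    [0,-0.02,0.4],
    [0,-0.02,0.6],
    [0,0,0.7],
    [0,0,0.6],
    [0,0,0.4],
    [0,0,0.1],
    [0,0,0],
    [0,0,0],
  ],
  twist=[
    [0,0,0],
    [0,0,0],
    [0,0,0],
    [0,0,0],
    [0,0,0],
    [0,0,0],
    [0,0,0],
    [0,0,0],
  ],
  gripper=[1,1,1,1,1,1,1,1],
)

```text
time: 10.55
tool_pos: [0.6644, 0.1189, 0.2518]
ee_rot: [3.139, -0.0, 1.574]
wrist_force: [0.2, -0.9, -0.4]
width: 0.0938
finger_force: 0.0
```

Call:
play_rows(
  translation=[
    [0,0,0],
    [0,0,0],
    [0,0,0],
    [0,0,0],
    [0,0,0],
    [0,0,0],
    [0,0,0],
    [0,0,0],
  ],
  twist=[
    [0,0,0],
    [0,0,0],
    [0,0,0],
    [0,0,0],
    [0,0,0],
    [0,0,0],
    [0,0,0],
    [0,0,0],
  ],
  gripper=[-1,-1,-1,-1,-1,-1,-1,-1],
)

```text
time: 11.35
tool_pos: [0.6642, 0.1187, 0.2499]
ee_rot: [3.141, -0.0, 1.574]
wrist_force: [1.2, 0.5, 0.9]
width: 0.0333
finger_force: 0.6
```

Call:
play_rows(
  translation=[
    [0,0,0],
    [0,0,0],
    [0,0,-0.2],
    [0,0,-0.5],
    [0,0,-0.8],
    [0,0,-0.8],
    [0,0,-0.6],
    [0,0,-0.4],
  ],
  twist=[
    [0,0,0],
    [0,0,0],
    [0,0,0],
    [0,0,0],
    [0,0,0],
    [0,0,0],
    [0,0,0],
    [0,0,0],
  ],
  gripper=[-1,-1,-1,-1,-1,-1,-1,-1],
)

```text
time: 12.15
tool_pos: [0.6639, 0.1187, 0.385]
ee_rot: [3.139, -0.0, 1.574]
wrist_force: [0.6, 0.5, -1.8]
width: 0.0275
finger_force: 30.0
```

```bash
python3 - <<'E'
from h import *
o=robot.get_obs();print(o['tool_pos'],o['width'],o['wrist_force'])
plan([.4725,.247,.38],np.pi/2,6)
E
```

```text
[0.66392444 0.11873418 0.38497783] 0.027510797450238683 [ 0.58469214  0.46336429 -1.80980705]
[[0.54, -0.8, 0.02], [0.54, -0.8, 0.02], [0.53, -0.79, 0.02], [0.53, -0.8, 0.02], [0.54, -0.8, 0.02], [0.53, -0.79, 0.02]] [[0.0, -0.0, 0.01], [0.01, -0.0, 0.0], [0.0, -0.0, 0.01], [0.01, -0.0, 0.0], [0.0, -0.0, 0.01], [0.01, -0.0, 0.0]] left [-0.      0.0002  0.0001] [-0. -0.  0.]
```

Call:
play_rows(
  translation=[
    [0.2,-0.3,0],
    [0.45,-0.65,0],
    [0.55,-0.85,0],
    [0.6,-0.9,0],
    [0.6,-0.9,0],
    [0.45,-0.65,0],
    [0.25,-0.35,0],
    [0.11,-0.18,0],
  ],
  twist=[
    [0,0,0],
    [0,0,0],
    [0,0,0],
    [0,0,0],
    [0,0,0],
    [0,0,0],
    [0,0,0],
    [0,0,0],
  ],
  gripper=[-1,-1,-1,-1,-1,-1,-1,-1],
)

```text
time: 12.95
tool_pos: [0.4714, 0.2472, 0.3823]
ee_rot: [3.141, -0.0, 1.575]
wrist_force: [-0.1, -0.9, -1.9]
width: 0.0277
finger_force: 30.0
```

Call:
play_rows(
  translation=[
    [0,0,0],
    [0,0,0.4],
    [0,0,0.7],
    [0,0,0.8],
    [0,0,0.6],
    [0,0,0.3],
    [0,0,0.1],
    [0,0,0],
  ],
  twist=[
    [0,0,0],
    [0,0,0],
    [0,0,0],
    [0,0,0],
    [0,0,0],
    [0,0,0],
    [0,0,0],
    [0,0,0],
  ],
  gripper=[-1,-1,-1,-1,-1,-1,-1,-1],
)

```text
time: 13.75
tool_pos: [0.4733, 0.2462, 0.266]
ee_rot: [3.141, 0.0, 1.573]
wrist_force: [-0.1, 0.4, -1.6]
width: 0.0277
finger_force: 30.0
```

```bash
python3 - <<'E'
from h import *
o=robot.get_obs();print(o['tool_pos'],o['width'],o['wrist_force'])
snap('side','s5');snap('wrist','w5')
a=cv2.imread('pics/s5.png')[220:420,280:480]
cv2.imwrite('pics/m5.png',np.hstack([cv2.resize(a,(400,400)),cv2.imread('pics/w5.png')[80:480,120:520]]))
E
```

```text
[0.47325504 0.24621753 0.26601239] 0.027650257277728817 [-0.11973757  0.35495999 -1.64280646]
```

View pics/m5.png

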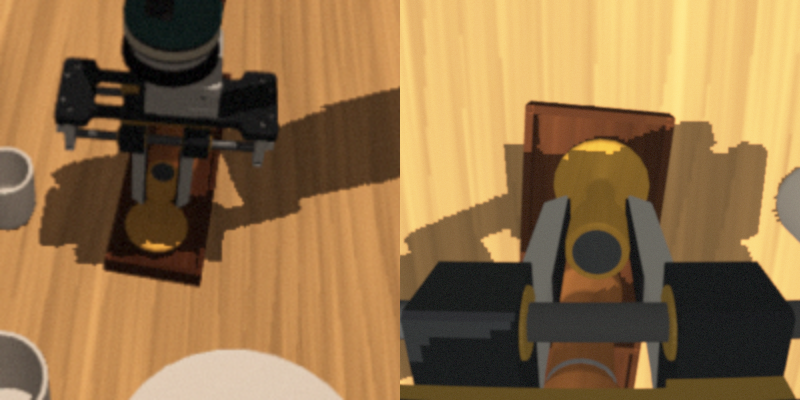

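Candlestick centred over the end compartment. Lowering and releasing it.

Call:
play_rows(
  translation=[
    [0,0,0.1],
    [0,0,0.1],
    [0,0,0.08],
    [0,0,0],
    [0,0,0],
  ],
  twist=[
    [0,0,0],
    [0,0,0],
    [0,0,0],
    [0,0,0],
    [0,0,0],
  ],
  gripper=[-1,-1,-1,-1,-1],
)

```text
time: 14.35
tool_pos: [0.4724, 0.2466, 0.2546]
ee_rot: [-3.141, -0.0, 1.574]
wrist_force: [0.3, -0.2, -1.8]
width: 0.0273
finger_force: 30.0
```

Call:
play_rows(
  translation=[
    [0,0,0.02],
    [0,0,0],
    [0,0,0],
    [0,0,0],
    [0,0,-0.2],
    [0,0,-0.6],
    [0,0,-0.9],
    [0,0,-0.9],
  ],
  twist=[
    [0,0,0],
    [0,0,0],
    [0,0,0],
    [0,0,0],
    [0,0,0],
    [0,0,0],
    [0,0,0],
    [0,0,0],
  ],
  gripper=[-1,0,0.8,1,1,1,1,1],
)

```text
time: 15.15
tool_pos: [0.4723, 0.2464, 0.3591]
ee_rot: [-3.141, 0.0, 1.574]
wrist_force: [0.2, -0.1, 0.0]
width: 0.08
finger_force: 0.0
```

```bash
python3 - <<'E'
from h import *
o=robot.get_obs();print(o['tool_pos'],o['width'])
plan([.635,-.244,.38],np.pi/2,13)
E
```

```text
[0.47226325 0.24644575 0.35911708] 0.07996243984729186
[[-0.94, 0.31, -0.04], [-0.94, 0.31, -0.04], [-0.94, 0.31, -0.04], [-0.95, 0.31, -0.04], [-0.94, 0.31, -0.04], [-0.95, 0.31, -0.04], [-0.94, 0.31, -0.04], [-0.95, 0.31, -0.04], [-0.94, 0.31, -0.04], [-0.95, 0.31, -0.04], [-0.94, 0.31, -0.04], [-0.95, 0.31, -0.04], [-0.94, 0.32, -0.04]] [[-0.0, 0.0, 0.0], [-0.0, 0.0, 0.0], [-0.0, 0.0, 0.0], [-0.0, 0.0, 0.0], [-0.0, 0.0, 0.0], [-0.0, 0.0, 0.0], [-0.0, 0.0, 0.0], [-0.0, 0.0, 0.0], [-0.0, 0.0, 0.01], [-0.0, 0.0, 0.0], [-0.0, 0.0, 0.01], [-0.0, 0.0, 0.0], [-0.01, 0.0, 0.01]] left [-0.0001 -0.0001  0.0001] [ 0.  0. -0.]
```

Call:
play_rows(
  translation=[
    [-0.4,0.15,-0.2],
    [-0.8,0.25,-0.2],
    [-0.95,0.3,0],
    [-0.95,0.3,0],
    [-0.95,0.3,0],
    [-0.95,0.3,0],
    [-0.95,0.3,0],
    [-0.95,0.3,0],
  ],
  twist=[
    [0,0,0],
    [0,0,0],
    [0,0,0],
    [0,0,0],
    [0,0,0],
    [0,0,0],
    [0,0,0],
    [0,0,0],
  ],
  gripper=[1,1,1,1,1,1,1,1],
)

```text
time: 15.95
tool_pos: [0.5615, -0.0308, 0.3747]
ee_rot: [3.14, -0.0, 1.574]
wrist_force: [0.1, 0.1, -0.5]
width: 0.0935
finger_force: 0.0
```

Call:
play_rows(
  translation=[
    [-0.95,0.35,0],
    [-0.95,0.35,0],
    [-0.95,0.35,0],
    [-0.95,0.35,0],
    [-0.8,0.25,0],
    [-0.5,0.15,0],
    [-0.25,0.1,0],
    [0,0,0],
  ],
  twist=[
    [0,0,0],
    [0,0,0],
    [0,0,0],
    [0,0,0],
    [0,0,0],
    [0,0,0],
    [0,0,0],
    [0,0,0],
  ],
  gripper=[1,1,1,1,1,1,1,1],
)

```text
time: 16.75
tool_pos: [0.6381, -0.2441, 0.3737]
ee_rot: [-3.141, -0.0, 1.572]
wrist_force: [-0.3, -0.1, -0.4]
width: 0.0941
finger_force: 0.0
```

```bash
python3 - <<'E'
from h import *
o=robot.get_obs();print(o['tool_pos'],o['width'],o['time'])
im=snap('wrist','w6')
for n in ['bud_vase','egg_cup','short_tray']: print([(np.round(d['centre'],4),d['score']) for d in robot.spot_point(n,'wrist')])
print(project('wrist',[[.635,-.244,.1],[.635,-.244,0]]))
plan([.635,-.244,.26],np.pi/2,7)
E
```

```text
[ 0.63811114 -0.24407578  0.3736916 ] 0.09406943513393405 16.75
[]
[(array([ 0.6785, -0.1181, -0.0017]), 0.7)]
[(array([ 0.4517, -0.1664, -0.0013]), 0.92)]
[[312.6096957  251.40554798]
 [313.86692007 219.23300414]]
[[-0.01, -0.01, 0.41], [-0.01, -0.01, 0.41], [-0.01, -0.01, 0.41], [-0.01, -0.01, 0.41], [-0.01, -0.01, 0.41], [-0.01, -0.01, 0.4], [-0.0, -0.01, 0.41]] [[0.0, -0.0, 0.01], [0.0, -0.0, 0.01], [0.0, -0.0, 0.0], [0.0, -0.0, 0.01], [0.0, -0.0, 0.0], [0.0, -0.0, 0.01], [0.0, -0.0, 0.0]] left [-0.0002 -0.      0.    ] [ 0. -0.  0.]
```

View pics/w6.png

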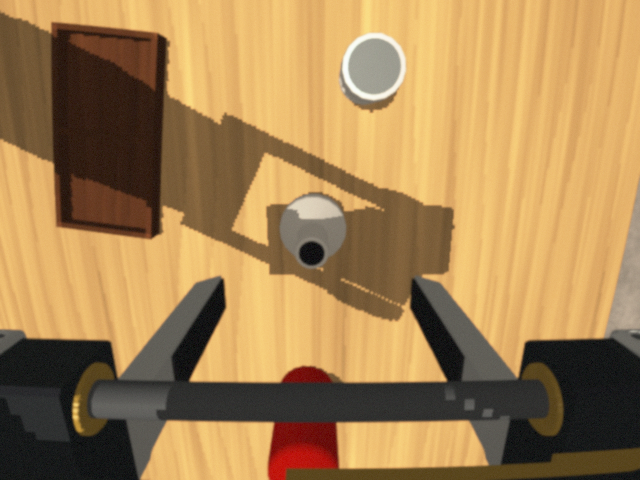

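Vase mouth at (312,254), within 3 px of the prediction, and the egg cup is at (373,67).

Call:
play_rows(
  translation=[
    [-0.03,-0.08,0.4],
    [0,0,0.7],
    [0,0,0.7],
    [0,0,0.6],
    [0,0,0.4],
    [0,0,0.1],
    [0,0,0],
    [0,0,0],
  ],
  twist=[
    [0,0,0],
    [0,0,0],
    [0,0,0],
    [0,0,0],
    [0,0,0],
    [0,0,0],
    [0,0,0],
    [0,0,0],
  ],
  gripper=[1,1,1,1,1,1,1,1],
)

```text
time: 17.75
tool_pos: [0.6352, -0.2441, 0.2597]
ee_rot: [3.139, 0.001, 1.574]
wrist_force: [0.6, -0.8, -0.7]
width: 0.0936
finger_force: 0.0
```

Call:
play_rows(
  translation=[
    [0,0,0],
    [0,0,0],
    [0,0,0],
    [0,0,0],
    [0,0,0],
    [0,0,0],
    [0,0,0],
    [0,0,0],
  ],
  twist=[
    [0,0,0],
    [0,0,0],
    [0,0,0],
    [0,0,0],
    [0,0,0],
    [0,0,0],
    [0,0,0],
    [0,0,0],
  ],
  gripper=[-1,-1,-1,-1,-1,-1,-1,-1],
)

```text
time: 18.55
tool_pos: [0.6348, -0.2442, 0.2578]
ee_rot: [-3.142, -0.0, 1.574]
wrist_force: [-0.6, -0.2, -0.9]
width: 0.0333
finger_force: 0.0
```

Call:
play_rows(
  translation=[
    [0,0,0],
    [0,0,0],
    [0,0,0],
    [0,0,-0.3],
    [0,0,-0.8],
    [0,0,-0.9],
    [0,0,-0.9],
    [0,0,-0.6],
  ],
  twist=[
    [0,0,0],
    [0,0,0],
    [0,0,0],
    [0,0,0],
    [0,0,0],
    [0,0,0],
    [0,0,0],
    [0,0,0],
  ],
  gripper=[-1,-1,-1,-1,-1,-1,-1,-1],
)

```text
time: 19.35
tool_pos: [0.6346, -0.2441, 0.4024]
ee_rot: [3.137, 0.002, 1.574]
wrist_force: [0.3, 0.1, -1.3]
width: 0.0241
finger_force: 30.0
```

```bash
python3 - <<'E'
from h import *
o=robot.get_obs();print(o['tool_pos'],o['width'],o['wrist_force'])
plan([.4555,.078,.39],np.pi/2,10)
E
```

```text
[ 0.63464306 -0.2440526   0.40238706] 0.024118123267948467 [ 0.34725094  0.07616072 -1.29643272]
[[0.81, -0.45, 0.03], [0.81, -0.45, 0.03], [0.81, -0.44, 0.03], [0.81, -0.45, 0.03], [0.8, -0.44, 0.03], [0.8, -0.45, 0.03], [0.81, -0.44, 0.03], [0.8, -0.45, 0.02], [0.81, -0.45, 0.03], [0.8, -0.44, 0.03]] [[0.0, 0.0, 0.0], [0.01, 0.0, 0.0], [0.0, 0.0, 0.0], [0.01, 0.0, 0.0], [0.0, 0.0, 0.01], [0.01, 0.0, 0.0], [0.0, 0.01, 0.01], [0.01, 0.0, 0.0], [0.0, 0.01, 0.01], [0.01, 0.0, 0.0]] left [-0.0001  0.0001  0.0002] [-0.  0.  0.]
```

Call:
play_rows(
  translation=[
    [0.35,-0.2,0],
    [0.7,-0.4,0],
    [0.95,-0.55,0],
    [0.95,-0.55,0],
    [0.95,-0.55,0],
    [0.95,-0.55,0],
    [0.95,-0.55,0],
    [0.95,-0.5,0],
  ],
  twist=[
    [0,0,0],
    [0,0,0],
    [0,0,0],
    [0,0,0],
    [0,0,0],
    [0,0,0],
    [0,0,0],
    [0,0,0],
  ],
  gripper=[-1,-1,-1,-1,-1,-1,-1,-1],
)

```text
time: 20.15
tool_pos: [0.4785, 0.0267, 0.3988]
ee_rot: [3.14, -0.0, 1.573]
wrist_force: [1.2, 0.2, -1.7]
width: 0.0238
finger_force: 30.0
```

Call:
play_rows(
  translation=[
    [0.75,-0.35,0],
    [0.4,-0.2,0],
    [0.15,-0.08,0],
    [0,0,0.4],
    [0,0,0.8],
    [0,0,0.9],
    [0,0,0.7],
    [0,0,0.3],
  ],
  twist=[
    [0,0,0],
    [0,0,0],
    [0,0,0],
    [0,0,0],
    [0,0,0],
    [0,0,0],
    [0,0,0],
    [0,0,0],
  ],
  gripper=[-1,-1,-1,-1,-1,-1,-1,-1],
)

```text
time: 20.95
tool_pos: [0.4539, 0.0766, 0.271]
ee_rot: [-3.136, 0.001, 1.573]
wrist_force: [0.1, -0.1, -1.7]
width: 0.0238
finger_force: 30.0
```

```bash
python3 - <<'E'
from h import *
o=robot.get_obs();print(o['tool_pos'],o['width'],o['wrist_force'])
snap('side','s7');o=robot.get_obs();print(o['tool_pos']);snap('wrist','w7')
a=cv2.imread('pics/s7.png')[180:380,280:480]
cv2.imwrite('pics/m7.png',np.hstack([cv2.resize(a,(400,400)),cv2.imread('pics/w7.png')[80:480,120:520]]))
E
```

```text
[0.45389952 0.07659751 0.27103975] 0.023832221423352697 [ 0.05568227 -0.11978149 -1.65639226]
[0.45378763 0.07665876 0.27035297]
```

View pics/m7.png

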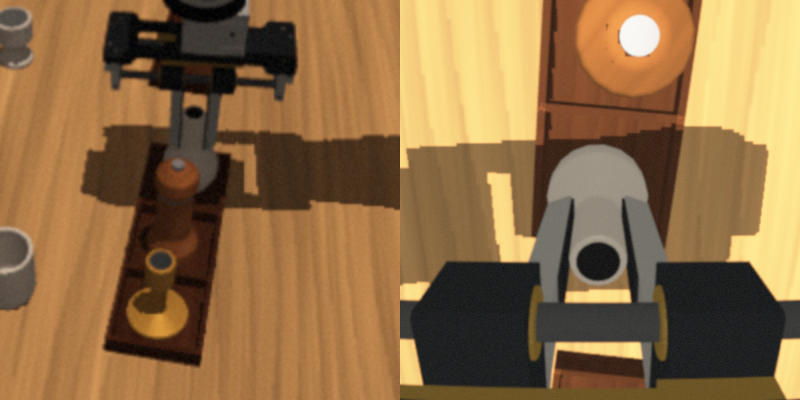

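The mill and candlestick stand upright in place, and the vase is centred over the last end compartment.

Call:
play_rows(
  translation=[
    [0,0.03,0],
    [0,0,0.05],
    [0,0,0.04],
    [0,0,0],
    [0,0,0],
  ],
  twist=[
    [0,0,0],
    [0,0,0],
    [0,0,0],
    [0,0,0],
    [0,0,0],
  ],
  gripper=[-1,-1,-1,-1,-1],
)

```text
time: 21.55
tool_pos: [0.4559, 0.0773, 0.2707]
ee_rot: [3.141, -0.0, 1.574]
wrist_force: [-1.0, 1.0, -0.8]
width: 0.0242
finger_force: 30.0
```

Call:
play_rows(
  translation=[
    [0,0,0.1],
    [0,0,0.08],
    [0,0,0.03],
    [0,0,0],
    [0,0,0],
  ],
  twist=[
    [0,0,0],
    [0,0,0],
    [0,0,0],
    [0,0,0],
    [0,0,0],
  ],
  gripper=[-1,-1,-1,-1,-1],
)

```text
time: 22.05
tool_pos: [0.4557, 0.0773, 0.2625]
ee_rot: [-3.141, -0.0, 1.574]
wrist_force: [-3.2, 0.9, 6.4]
width: 0.0238
finger_force: 30.1
```

Call:
play_rows(
  translation=[
    [0,0,-0.01],
    [0,0,0],
    [0,0,0],
    [0,0,0],
    [0,0,0],
    [0,0,-0.4],
    [0,0,-0.9],
    [0,0,-0.9],
  ],
  twist=[
    [0,0,0],
    [0,0,0],
    [0,0,0],
    [0,0,0],
    [0,0,0],
    [0,0,0],
    [0,0,0],
    [0,0,0],
  ],
  gripper=[-1,0,0.8,1,1,1,1,1],
)

```text
time: 22.85
tool_pos: [0.4556, 0.0772, 0.3502]
ee_rot: [-3.139, 0.0, 1.574]
wrist_force: [-0.3, -0.3, 0.4]
width: 0.0762
finger_force: 0.0
```

```bash
python3 - <<'E'
from h import *
o=robot.get_obs();print(o['tool_pos'],o['width'])
plan([.677,-.118,.35],np.pi/2,8)
E
```

```text
[0.45555016 0.07723963 0.35023982] 0.07615706870934696
[[-0.61, 0.69, -0.0], [-0.61, 0.69, -0.0], [-0.61, 0.69, -0.0], [-0.61, 0.69, -0.0], [-0.61, 0.69, -0.0], [-0.61, 0.69, -0.0], [-0.62, 0.69, -0.0], [-0.61, 0.7, -0.0]] [[-0.0, 0.0, 0.0], [-0.0, 0.0, 0.0], [-0.0, 0.0, 0.0], [-0.0, 0.0, 0.01], [-0.01, 0.0, 0.0], [-0.0, 0.0, 0.01], [-0.01, 0.0, 0.0], [-0.0, 0.0, 0.01]] left [-0.0002 -0.0001  0.0002] [-0.  0. -0.]
```

Call:
play_rows(
  translation=[
    [-0.35,0.4,0],
    [-0.65,0.75,0],
    [-0.8,0.9,0],
    [-0.8,0.9,0],
    [-0.8,0.9,0],
    [-0.75,0.83,0],
    [-0.5,0.55,0],
    [-0.24,0.3,0],
  ],
  twist=[
    [0,0,0],
    [0,0,0],
    [0,0,0],
    [0,0,0],
    [0,0,0],
    [0,0,0],
    [0,0,0],
    [0,0,0],
  ],
  gripper=[1,1,1,1,1,1,1,1],
)

```text
time: 23.65
tool_pos: [0.6791, -0.1201, 0.3487]
ee_rot: [-3.141, 0.0, 1.571]
wrist_force: [0.5, -0.5, -0.1]
width: 0.0938
finger_force: 0.0
```

```bash
python3 - <<'E'
from h import *
snap('side','s8')
o=robot.get_obs();print(o['tool_pos'],o['width'],o['time'])
im=snap('wrist','w8')
print([(np.round(d['centre'],4),d['score']) for d in robot.spot_point('egg_cup','wrist')])
print(project('wrist',[[.677,-.118,.065]]))
plan([.677,-.118,.229],np.pi/2,7)
a=cv2.imread('pics/s8.png')[180:380,280:480]
cv2.imwrite('pics/m8.png',np.hstack([cv2.resize(a,(400,400)),cv2.imread('pics/w8.png')[80:480,120:520]]))
E
```

```text
[ 0.67974923 -0.12080749  0.34834339] 0.09394996894577988 23.7
[(array([ 6.749e-01, -1.176e-01, -1.000e-04]), 0.97)]
[[316.24760897 243.89632649]]
[[0.0, -0.0, 0.43], [0.0, -0.0, 0.43], [0.0, -0.0, 0.43], [0.0, -0.0, 0.43], [0.0, -0.01, 0.43], [0.0, -0.01, 0.43], [0.0, -0.0, 0.42]] [[-0.0, -0.0, 0.0], [-0.0, -0.0, 0.0], [-0.0, -0.0, 0.0], [-0.0, -0.0, 0.01], [-0.01, -0.0, 0.0], [-0.0, -0.0, 0.01], [-0.01, -0.01, 0.0]] left [-0.      0.0002 -0.0001] [0. 0. 0.]
```

View pics/m8.png

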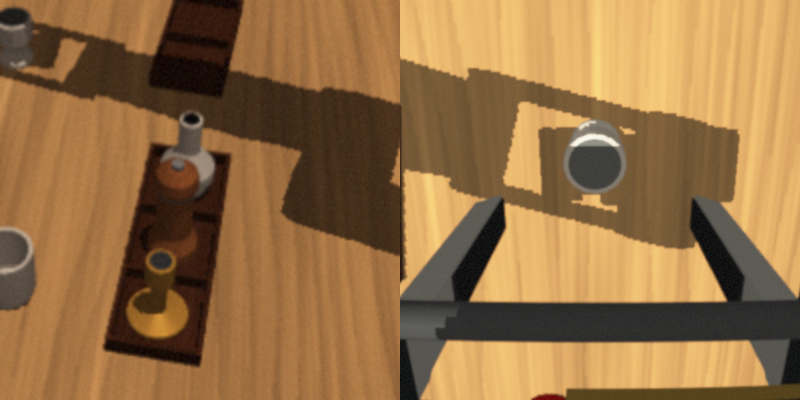

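All three table pieces stand in the long tray, and the egg cup's mouth at wrist px (315,241) matches.

Call:
play_rows(
  translation=[
    [0.02,0,0.4],
    [0.02,0,0.7],
    [0,0,0.8],
    [0,0,0.6],
    [0,0,0.35],
    [0,0,0.15],
    [0,0,0],
    [0,0,0],
  ],
  twist=[
    [0,0,0],
    [0,0,0],
    [0,0,0],
    [0,0,0],
    [0,0,0],
    [0,0,0],
    [0,0,0],
    [0,0,0],
  ],
  gripper=[1,1,1,1,1,1,1,1],
)

```text
time: 24.6
tool_pos: [0.6779, -0.1159, 0.2319]
ee_rot: [3.139, 0.001, 1.574]
wrist_force: [0.8, 0.3, -0.2]
width: 0.0938
finger_force: 0.0
```

Call:
play_rows(
  translation=[
    [0,0,0],
    [0,0,0],
    [0,0,0],
    [0,0,0],
    [0,0,0],
    [0,0,0],
    [0,0,0],
    [0,0,0],
  ],
  twist=[
    [0,0,0],
    [0,0,0],
    [0,0,0],
    [0,0,0],
    [0,0,0],
    [0,0,0],
    [0,0,0],
    [0,0,0],
  ],
  gripper=[-1,-1,-1,-1,-1,-1,-1,-1],
)

```text
time: 25.4
tool_pos: [0.6776, -0.116, 0.2302]
ee_rot: [-3.141, -0.0, 1.574]
wrist_force: [0.4, 0.2, -1.1]
width: 0.0452
finger_force: 30.0
```

Call:
play_rows(
  translation=[
    [0,0,0],
    [0,0,0],
    [0,0,-0.2],
    [0,0,-0.4],
    [0,0,-0.6],
    [0,0,-0.6],
    [0,0,-0.4],
    [0,0,-0.2],
  ],
  twist=[
    [0,0,0],
    [0,0,0],
    [0,0,0],
    [0,0,0],
    [0,0,0],
    [0,0,0],
    [0,0,0],
    [0,0,0],
  ],
  gripper=[-1,-1,-1,-1,-1,-1,-1,-1],
)

```text
time: 26.2
tool_pos: [0.6778, -0.1161, 0.33]
ee_rot: [3.137, 0.001, 1.574]
wrist_force: [-0.1, -1.0, -0.8]
width: 0.0447
finger_force: 30.0
```

```bash
python3 - <<'E'
from h import *
o=robot.get_obs();print(o['tool_pos'],o['width'],o['wrist_force'])
plan([.457,-.123,.32],np.pi/2,8)
E
```

```text
[ 0.67783411 -0.11609563  0.32997985] 0.044669733425259824 [-0.061479   -0.96358279 -0.84312033]
[[-0.02, -0.69, 0.03], [-0.02, -0.69, 0.03], [-0.02, -0.69, 0.03], [-0.02, -0.69, 0.03], [-0.02, -0.69, 0.03], [-0.02, -0.69, 0.03], [-0.02, -0.69, 0.03], [-0.02, -0.69, 0.03]] [[0.01, 0.0, 0.0], [0.01, 0.0, 0.0], [0.0, 0.0, 0.01], [0.01, 0.0, 0.0], [0.0, 0.0, 0.01], [0.01, 0.0, 0.0], [0.0, 0.01, 0.01], [0.01, 0.0, 0.0]] left [-0.0001 -0.0001  0.0002] [-0.  0.  0.]
```

Call:
play_rows(
  translation=[
    [0,-0.3,0],
    [-0.02,-0.65,0],
    [-0.03,-0.85,0],
    [-0.04,-0.95,0],
    [-0.04,-0.95,0],
    [-0.03,-0.85,0],
    [-0.01,-0.6,0],
    [-0.02,-0.35,0],
  ],
  twist=[
    [0,0,0],
    [0,0,0],
    [0,0,0],
    [0,0,0],
    [0,0,0],
    [0,0,0],
    [0,0,0],
    [0,0,0],
  ],
  gripper=[-1,-1,-1,-1,-1,-1,-1,-1],
)

```text
time: 27.0
tool_pos: [0.4556, -0.1241, 0.3259]
ee_rot: [-3.14, -0.0, 1.573]
wrist_force: [0.6, 0.9, -0.6]
width: 0.0448
finger_force: 30.0
```

Call:
play_rows(
  translation=[
    [0,0,0],
    [0,0,0.3],
    [0,0,0.55],
    [0,0,0.6],
    [0,0,0.45],
    [0,0,0.2],
    [0,0,0],
    [0,0,0],
  ],
  twist=[
    [0,0,0],
    [0,0,0],
    [0,0,0],
    [0,0,0],
    [0,0,0],
    [0,0,0],
    [0,0,0],
    [0,0,0],
  ],
  gripper=[-1,-1,-1,-1,-1,-1,-1,-1],
)

```text
time: 27.8
tool_pos: [0.4582, -0.1244, 0.2425]
ee_rot: [3.141, 0.0, 1.574]
wrist_force: [-0.0, -0.3, -0.2]
width: 0.045
finger_force: 30.0
```

```bash
python3 - <<'E'
from h import *
o=robot.get_obs();print(o['tool_pos'],o['width'],o['wrist_force'])
snap('side','s9');snap('wrist','w9')
a=cv2.imread('pics/s9.png')[130:330,280:480]
cv2.imwrite('pics/m9.png',np.hstack([cv2.resize(a,(400,400)),cv2.imread('pics/w9.png')[80:480,120:520]]))
E
```

```text
[ 0.45823752 -0.12437957  0.2425387 ] 0.0449830651911896 [-0.02717477 -0.29552626 -0.23871829]
```

View pics/m9.png

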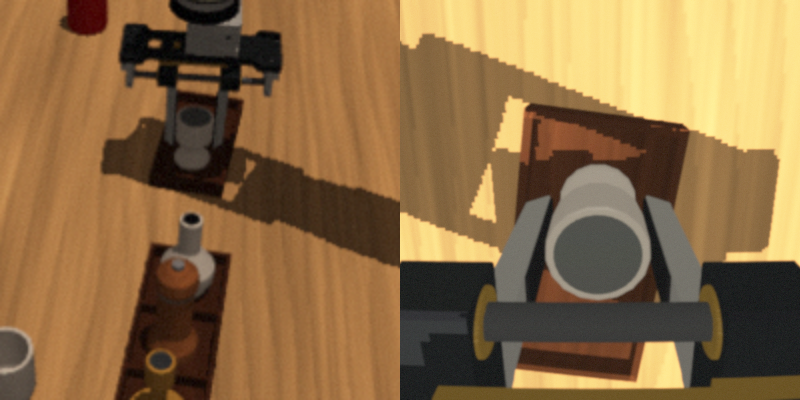

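Egg cup is over the +y compartment. Lowering and releasing it.

Call:
play_rows(
  translation=[
    [0,0,0.08],
    [0,0,0.07],
    [0,0,0.04],
    [0,0,0],
    [0,0,0],
  ],
  twist=[
    [0,0,0],
    [0,0,0],
    [0,0,0],
    [0,0,0],
    [0,0,0],
  ],
  gripper=[-1,-1,-1,-1,-1],
)

```text
time: 28.4
tool_pos: [0.4576, -0.1243, 0.2351]
ee_rot: [3.141, 0.0, 1.574]
wrist_force: [-1.1, 0.7, 3.1]
width: 0.0448
finger_force: 30.0
```

Call:
play_rows(
  translation=[
    [0,0,0],
    [0,0,0],
    [0,0,0],
    [0,0,0],
    [0,0,0],
    [0,0,-0.4],
    [0,0,-0.9],
    [0,0,-0.9],
  ],
  twist=[
    [0,0,0],
    [0,0,0],
    [0,0,0],
    [0,0,0],
    [0,0,0],
    [0,0,0],
    [0,0,0],
    [0,0,0],
  ],
  gripper=[0.2,0.8,1,1,1,1,1,1],
)

```text
time: 29.2
tool_pos: [0.4573, -0.1242, 0.3227]
ee_rot: [-3.139, -0.001, 1.574]
wrist_force: [0.3, -0.4, 0.5]
width: 0.0939
finger_force: 0.0
```

```bash
python3 - <<'E'
from h import *
o=robot.get_obs();print(o['tool_pos'],o['width'])
plan([.622,.229,.36],np.deg2rad(90+52),16)
E
```

```text
[ 0.4572823  -0.12418868  0.32274269] 0.09386750400791222
[[0.55, 0.26, -0.06], [0.54, 0.29, -0.06], [0.52, 0.32, -0.06], [0.5, 0.35, -0.06], [0.48, 0.38, -0.06], [0.46, 0.4, -0.06], [0.43, 0.43, -0.06], [0.41, 0.45, -0.06], [0.38, 0.47, -0.06], [0.35, 0.49, -0.06], [0.33, 0.51, -0.06], [0.3, 0.53, -0.05], [0.26, 0.55, -0.06], [0.24, 0.56, -0.05], [0.2, 0.58, -0.06], [0.17, 0.58, -0.05]] [[-0.0, -0.0, -0.57], [-0.0, -0.0, -0.57], [-0.0, -0.0, -0.56], [-0.0, -0.0, -0.57], [-0.0, -0.0, -0.56], [-0.0, -0.0, -0.57], [-0.0, -0.0, -0.56], [-0.0, -0.0, -0.57], [-0.0, -0.0, -0.56], [-0.0, -0.0, -0.57], [-0.0, -0.0, -0.56], [-0.0, -0.0, -0.57], [-0.0, -0.01, -0.56], [-0.0, -0.0, -0.57], [-0.0, -0.01, -0.56], [-0.01, -0.0, -0.57]] left [0.0002 0.0001 0.0001] [ 0. -0.  0.]
```

Call:
play_rows(
  translation=[
    [0.3,0.15,-0.5],
    [0.55,0.3,-0.4],
    [0.6,0.35,0],
    [0.6,0.4,0],
    [0.55,0.4,0],
    [0.5,0.45,0],
    [0.45,0.45,0],
    [0.4,0.45,0],
  ],
  twist=[
    [0,0,-0.5],
    [0,0,-0.6],
    [0,0,-0.6],
    [0,0,-0.6],
    [0,0,-0.6],
    [0,0,-0.6],
    [0,0,-0.5],
    [0,0,-0.5],
  ],
  gripper=[1,1,1,1,1,1,1,1],
)

```text
time: 30.0
tool_pos: [0.5405, 0.0576, 0.3585]
ee_rot: [-3.142, -0.0, 2.026]
wrist_force: [0.2, 0.4, -0.1]
width: 0.094
finger_force: 0.0
```

```bash
python3 - <<'E'
from h import *
o=robot.get_obs();print(o['tool_pos'],o['width'])
plan([.622,.229,.36],np.deg2rad(90+52),8)
E
```

```text
[0.54047752 0.05764621 0.35853959] 0.09403658979286955
[[0.37, 0.46, -0.0], [0.34, 0.49, -0.01], [0.31, 0.5, -0.0], [0.29, 0.52, -0.01], [0.26, 0.54, -0.0], [0.22, 0.55, -0.01], [0.19, 0.56, -0.0], [0.16, 0.57, -0.01]] [[0.0, -0.0, -0.57], [0.0, -0.0, -0.56], [0.0, -0.0, -0.57], [0.0, -0.0, -0.56], [0.0, -0.0, -0.57], [0.0, -0.0, -0.56], [0.0, -0.0, -0.57], [0.0, -0.0, -0.56]] left [-0.0002  0.     -0.0002] [ 0. -0. -0.]
```

Call:
play_rows(
  translation=[
    [0.35,0.45,0],
    [0.35,0.5,0],
    [0.3,0.5,0],
    [0.3,0.5,0],
    [0.25,0.5,0],
    [0.2,0.55,0],
    [0.1,0.4,0],
    [0,0.2,0],
  ],
  twist=[
    [0,0,-0.6],
    [0,0,-0.6],
    [0,0,-0.6],
    [0,0,-0.5],
    [0,0,-0.5],
    [0,0,-0.5],
    [0,0,-0.4],
    [0,0,-0.3],
  ],
  gripper=[1,1,1,1,1,1,1,1],
)

```text
time: 30.8
tool_pos: [0.6146, 0.2037, 0.3581]
ee_rot: [-3.141, -0.001, 2.427]
wrist_force: [-0.6, -0.1, 0.7]
width: 0.0943
finger_force: 0.0
```

Call:
play_rows(
  translation=[
    [0,0,0],
    [0,0,0],
  ],
  twist=[
    [0,0,0],
    [0,0,0],
  ],
  gripper=[1,1],
)

```text
time: 31.0
tool_pos: [0.6142, 0.2019, 0.3585]
ee_rot: [-3.141, -0.0, 2.423]
wrist_force: [-0.5, 0.0, 0.5]
width: 0.0944
finger_force: 0.0
```

```bash
python3 - <<'E'
from h import *
o=robot.get_obs();print(o['tool_pos'],o['width'],o['ee_rot'])
im=snap('wrist','w10')
print([(np.round(d['centre'],4),d['score']) for d in robot.spot_point('coffee_cup','wrist')])
print(project('wrist',[[.622,.229,.065]]))
E
```

```text
[0.61418689 0.20192139 0.35849543] 0.09435503257363526 [-3.14087291e+00 -9.59361580e-05  2.42284984e+00]
[(array([ 0.6271,  0.2292, -0.002 ]), 0.96)]
[[352.37429512 224.14040948]]
```

View pics/w10.png

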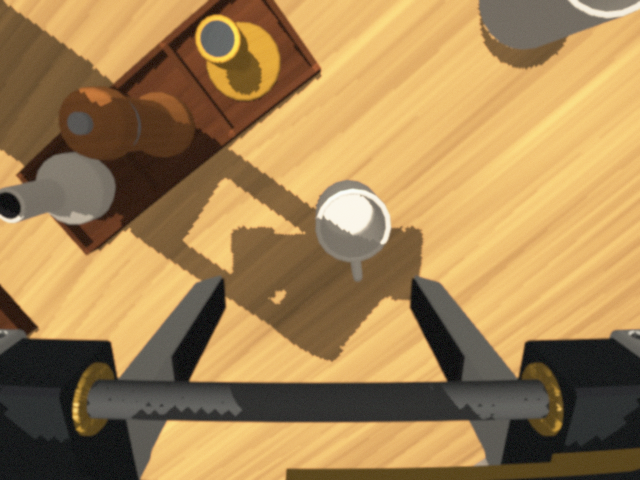

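Cup rim centre at (353,226), as predicted. The handle tip at (357,275) lies at a right angle to the closing line.

Call:
play_rows(
  translation=[
    [0.15,0.32,0],
    [0.14,0.32,0],
    [0,0,0.4],
    [0,0,0.8],
    [0,0,0.9],
    [0,0,0.7],
    [0,0,0.4],
    [0,0,0.13],
  ],
  twist=[
    [0,0,0],
    [0,0,0],
    [0,0,0],
    [0,0,0],
    [0,0,0],
    [0,0,0],
    [0,0,0],
    [0,0,0],
  ],
  gripper=[1,1,1,1,1,1,1,1],
)

```text
time: 31.9
tool_pos: [0.6218, 0.2299, 0.2229]
ee_rot: [-3.138, -0.002, 2.424]
wrist_force: [-0.8, 0.1, 0.8]
width: 0.0941
finger_force: 0.0
```

Call:
play_rows(
  translation=[
    [0,0,0],
    [0,0,0],
    [0,0,0],
    [0,0,0],
    [0,0,0],
    [0,0,0],
    [0,0,0],
    [0,0,0],
  ],
  twist=[
    [0,0,0],
    [0,0,0],
    [0,0,0],
    [0,0,0],
    [0,0,0],
    [0,0,0],
    [0,0,0],
    [0,0,0],
  ],
  gripper=[-1,-1,-1,-1,-1,-1,-1,-1],
)

```text
time: 32.7
tool_pos: [0.6225, 0.2293, 0.2265]
ee_rot: [3.141, 0.001, 2.424]
wrist_force: [-0.2, -1.3, 4.6]
width: 0.0557
finger_force: 30.0
```

Call:
play_rows(
  translation=[
    [0,0,0],
    [0,0,-0.2],
    [0,0,-0.5],
    [0,0,-0.9],
    [0,0,-0.9],
    [0,0,-0.9],
    [0,0,-0.5],
    [0,0,-0.2],
  ],
  twist=[
    [0,0,0],
    [0,0,0],
    [0,0,0],
    [0,0,0],
    [0,0,0],
    [0,0,0],
    [0,0,0],
    [0,0,0],
  ],
  gripper=[-1,-1,-1,-1,-1,-1,-1,-1],
)

```text
time: 33.5
tool_pos: [0.6224, 0.2294, 0.3923]
ee_rot: [3.138, 0.002, 2.424]
wrist_force: [-0.2, -0.4, 0.0]
width: 0.0556
finger_force: 30.0
```

```bash
python3 - <<'E'
from h import *
o=robot.get_obs();print(o['tool_pos'],o['width'],o['wrist_force'])
p=[.446,-.208]
plan([*p,o['tool_pos'][2]],o['ee_rot'][2],16)
E
```

```text
[0.62241335 0.22943542 0.39227134] 0.05556315307025864 [-0.17531768 -0.4060765   0.00186437]
[[-0.24, -0.7, -0.0], [-0.24, -0.7, -0.0], [-0.24, -0.7, -0.0], [-0.24, -0.7, -0.0], [-0.24, -0.69, -0.0], [-0.24, -0.7, -0.0], [-0.24, -0.69, -0.0], [-0.24, -0.7, -0.0], [-0.24, -0.69, -0.0], [-0.24, -0.7, -0.0], [-0.25, -0.69, -0.0], [-0.24, -0.7, -0.01], [-0.25, -0.69, -0.0], [-0.24, -0.7, -0.01], [-0.24, -0.69, -0.0], [-0.25, -0.7, -0.01]] [[0.0, 0.0, 0.0], [0.0, 0.0, 0.0], [0.0, 0.0, 0.0], [0.0, 0.0, 0.0], [0.0, 0.0, 0.0], [0.0, 0.0, 0.0], [0.0, 0.0, 0.0], [0.0, 0.0, 0.0], [0.0, 0.0, 0.0], [0.01, 0.0, 0.0], [0.0, 0.0, 0.0], [0.01, 0.0, 0.0], [0.0, 0.01, 0.0], [0.01, 0.0, 0.0], [0.0, 0.01, 0.0], [0.01, 0.0, 0.0]] left [ 0.      0.     -0.0002] [-0.  0.  0.]
```

Call:
play_rows(
  translation=[
    [-0.1,-0.3,0],
    [-0.2,-0.6,0],
    [-0.3,-0.85,0],
    [-0.3,-0.9,0],
    [-0.3,-0.9,0],
    [-0.3,-0.9,0],
    [-0.3,-0.9,0],
    [-0.3,-0.9,0],
  ],
  twist=[
    [0,0,0],
    [0,0,0],
    [0,0,0],
    [0,0,0],
    [0,0,0],
    [0,0,0],
    [0,0,0],
    [0,0,0],
  ],
  gripper=[-1,-1,-1,-1,-1,-1,-1,-1],
)

```text
time: 34.3
tool_pos: [0.5195, -0.016, 0.3864]
ee_rot: [-3.138, -0.004, 2.424]
wrist_force: [-0.0, 0.0, -2.7]
width: 0.0556
finger_force: 30.0
```

Call:
play_rows(
  translation=[
    [-0.3,-0.9,0],
    [-0.3,-0.9,0],
    [-0.3,-0.9,0],
    [-0.3,-0.85,0],
    [-0.27,-0.7,0],
    [-0.2,-0.4,0],
    [-0.1,-0.2,0],
    [0,0,0],
  ],
  twist=[
    [0,0,0],
    [0,0,0],
    [0,0,0],
    [0,0,0],
    [0,0,0],
    [0,0,0],
    [0,0,0],
    [0,0,0],
  ],
  gripper=[-1,-1,-1,-1,-1,-1,-1,-1],
)

```text
time: 35.1
tool_pos: [0.4461, -0.2077, 0.3875]
ee_rot: [-3.141, -0.004, 2.422]
wrist_force: [1.1, 0.0, -2.1]
width: 0.0556
finger_force: 30.0
```

```bash
python3 - <<'E'
from h import *
o=robot.get_obs();print(o['tool_pos'],o['ee_rot'],o['width'],o['wrist_force'])
plan([.446,-.208,.245],o['ee_rot'][2],8)
E
```

```text
[ 0.44609863 -0.20771179  0.38746481] [-3.14103234 -0.0036015   2.4216622 ] 0.05557877620408187 [ 1.10254856  0.00963511 -2.1320326 ]
[[-0.0, -0.0, 0.45], [-0.0, -0.0, 0.44], [-0.0, -0.0, 0.45], [-0.0, -0.0, 0.44], [-0.0, -0.0, 0.45], [-0.0, -0.0, 0.44], [-0.01, -0.0, 0.45], [-0.0, -0.01, 0.44]] [[-0.0, -0.0, 0.0], [-0.0, -0.01, 0.0], [-0.0, -0.0, 0.0], [-0.0, -0.01, 0.0], [-0.0, -0.0, 0.0], [-0.0, -0.01, 0.0], [-0.0, -0.0, 0.0], [-0.01, -0.01, 0.0]] left [ 0.0001  0.0001 -0.0001] [0. 0. 0.]
```

Call:
play_rows(
  translation=[
    [0,0,0.3],
    [0,0,0.6],
    [0,0,0.8],
    [0,0,0.8],
    [0,0,0.6],
    [0,0,0.35],
    [0,0,0.1],
    [0,0,0],
  ],
  twist=[
    [0,0,0],
    [0,0,0],
    [0,0,0],
    [0,0,0],
    [0,0,0],
    [0,0,0],
    [0,0,0],
    [0,0,0],
  ],
  gripper=[-1,-1,-1,-1,-1,-1,-1,-1],
)

```text
time: 35.9
tool_pos: [0.4471, -0.2065, 0.2472]
ee_rot: [3.141, -0.001, 2.425]
wrist_force: [-0.2, -0.9, -2.2]
width: 0.0559
finger_force: 30.0
```

```bash
python3 - <<'E'
from h import *
snap('side','s11')
o=robot.get_obs();print(o['tool_pos'],o['wrist_force']);snap('wrist','w11')
a=cv2.imread('pics/s11.png')[130:280,300:450]
cv2.imwrite('pics/m11.png',np.hstack([cv2.resize(a,(400,400)),cv2.imread('pics/w11.png')[80:480,120:520]]))
E
```

```text
[ 0.44737026 -0.20677936  0.24822923] [ 0.82564365  0.16459694 -1.74781141]
```

View pics/m11.png

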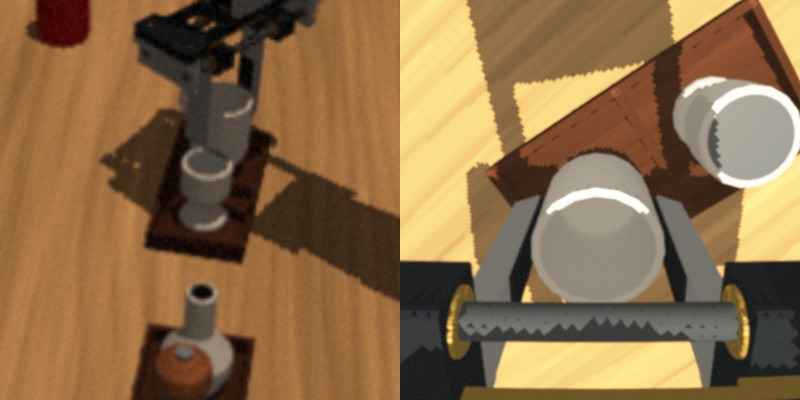

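```bash
python3 - <<'E'
from h import *
P=toplane('wrist',[(332,168),(208,252)],.02)[:,:2];print(P)
y=np.array([.13,.99]);x=np.array([.99,-.13])
print('expect',np.array([.4515,-.166])-.045*x, np.array([.4515,-.166])-.045*x-.0875*y)
E
```

```text
[[ 0.40872895 -0.16229676]
 [ 0.39800067 -0.24725922]]
expect [ 0.40695 -0.16015] [ 0.395575 -0.246775]
```

Tray corners agree within 2 mm, and the cup is centred over its compartment.

Call:
play_rows(
  translation=[
    [0,0,0.15],
    [0,0,0.12],
    [0,0,0.08],
    [0,0,0.04],
    [0,0,0],
    [0,0,0],
  ],
  twist=[
    [0,0,0],
    [0,0,0],
    [0,0,0],
    [0,0,0],
    [0,0,0],
    [0,0,0],
  ],
  gripper=[-1,-1,-1,-1,-1,-1],
)

```text
time: 36.6
tool_pos: [0.4469, -0.207, 0.2319]
ee_rot: [3.141, 0.0, 2.424]
wrist_force: [0.3, 0.2, -1.2]
width: 0.0556
finger_force: 30.0
```

Call:
play_rows(
  translation=[
    [0,0,0.02],
    [0,0,0.01],
    [0,0,0],
    [0,0,0],
  ],
  twist=[
    [0,0,0],
    [0,0,0],
    [0,0,0],
    [0,0,0],
  ],
  gripper=[-1,-1,-1,-1],
)

```text
time: 37.0
tool_pos: [0.447, -0.207, 0.2314]
ee_rot: [3.141, 0.001, 2.424]
wrist_force: [-2.7, 1.0, 3.9]
width: 0.0561
finger_force: 30.0
```

Call:
play_rows(
  translation=[
    [0,0,0],
    [0,0,0],
    [0,0,0],
    [0,0,0],
    [0,0,0],
    [0,0,-0.4],
    [0,0,-0.9],
    [0,0,-0.9],
  ],
  twist=[
    [0,0,0],
    [0,0,0],
    [0,0,0],
    [0,0,0],
    [0,0,0],
    [0,0,0],
    [0,0,0],
    [0,0,0],
  ],
  gripper=[0.3,0.6,0.7,0.7,0.7,0.7,0.7,0.7],
)

```text
time: 37.8
tool_pos: [0.4466, -0.2068, 0.3186]
ee_rot: [-3.141, -0.003, 2.424]
wrist_force: [1.0, -0.5, 0.2]
width: 0.08
finger_force: 0.0
```

Call:
play_rows(
  translation=[
    [-0.5,0,-0.8],
    [-0.9,0,-0.8],
    [-0.9,0,-0.3],
    [-0.9,0,0],
    [-0.5,0,0],
    [0,0,0],
  ],
  twist=[
    [0,0,0],
    [0,0,0],
    [0,0,0],
    [0,0,0],
    [0,0,0],
    [0,0,0],
  ],
  gripper=[0.7,0.7,0.7,0.7,0.7,0.7],
)

```text
time: 38.4
tool_pos: [0.5596, -0.3058, 0.393]
ee_rot: [-3.141, -0.001, 2.423]
wrist_force: [-0.4, -0.5, -0.6]
width: 0.0801
finger_force: 0.0
```

```bash
python3 - <<'E'
from h import *
o=robot.get_obs();print(o['tool_pos'],o['width'])
snap('side','s12');snap('top','t12')
for c in ('top','side'):
  for n in 'egg_cup coffee_cup pepper_mill candlestick bud_vase plates sauce_bottle tall_mug'.split():
    print(c,n,[(np.round(d['centre'],3).tolist(),round(d['score'],2)) for d in robot.spot_point(n,c)[:1]])
a=cv2.imread('pics/s12.png')[130:380,260:460];b=cv2.imread('pics/t12.png')[170:320,180:470]
cv2.imwrite('pics/m12.png',np.hstack([cv2.resize(a,(320,400)),cv2.resize(b[:, :],(480,400))]))
E
```

```text
[ 0.55960938 -0.30579421  0.39302529] 0.08010835448942683
top egg_cup [([0.46, -0.13, 0.009], 0.61)]
top coffee_cup [([0.444, -0.207, 0.007], 0.91)]
top pepper_mill [([0.466, 0.164, 0.006], 0.63)]
top candlestick [([0.472, 0.246, 0.006], 0.84)]
top bud_vase [([0.455, 0.076, 0.007], 0.78)]
top plates [([0.392, 0.489, 0.001], 0.83)]
top sauce_bottle []
top tall_mug [([0.584, 0.45, -0.0], 0.71)]
side egg_cup [([0.462, -0.125, 0.003], 0.77)]
side coffee_cup [([0.45, -0.203, 0.003], 0.76)]
side pepper_mill [([0.464, 0.161, 0.004], 0.79)]
side candlestick [([0.465, 0.243, 0.005], 0.98)]
side bud_vase [([0.456, 0.076, 0.008], 0.88)]
side plates [([0.397, 0.485, 0.0], 0.69)]
side sauce_bottle [([0.629, -0.437, -0.002], 0.6)]
side tall_mug [([0.583, 0.452, -0.003], 0.77)]
```

View pics/m12.png

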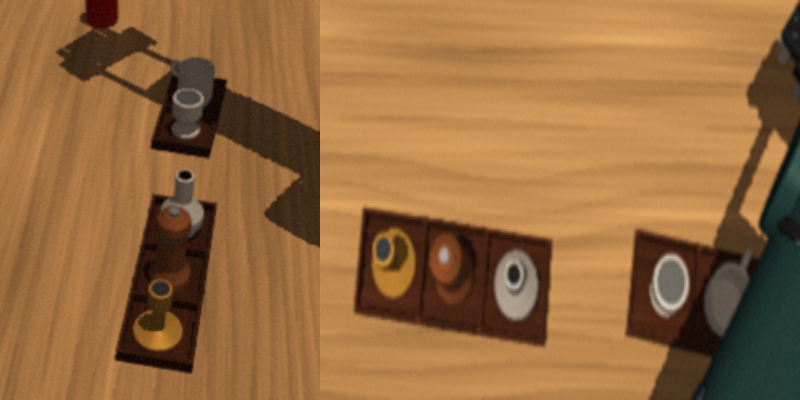

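All five pieces stand upright in their compartments with heights near 5 mm. The plates, bottle and mug are unmoved, and the gripper is clear.

```bash
python3 -c "
from bench import robot
print(robot.close_job())"
```

```text
the job is handed in; nothing more can be done
None
```

Both bundles are in their trays and the job was handed in at about 39 s; the last camera check showed all five pieces upright in the right compartments and the plates, bottle and mug unmoved, but the hand-in returned no verdict.

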